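Restock the rotary desk organiser and hold its red box to the front

ROBOT

A 7-joint arm with a two-finger parallel gripper is mounted at the origin on the work surface. World frame = base frame: x ahead of the robot, y to its left, z up, the work surface at z = 0. Lengths are in m, angles in rad, forces in N, time in s.
With the tool pointing down it reaches from about 0.4 to 0.85 m from the base axis. Payload 4.4 kg.
Tool frame: the origin (TCP) lies between the finger pads; the fingertips stand 14 mm ahead of it and the grasp point (between the pads) lies 5 mm behind it; z points along the fingers, y is the line along which they close (so a half turn about z gives the same grasp; the last joint's range is limited). The gripper opens to 94 mm and grips with 3 to 60 N. Pads are 16 mm wide; open, the fingers measure 119 mm over their backs; the gripper's body (75 mm by 177 mm) begins 78 mm behind the grasp point.
Start: joints at [-1.171, 0.628, 0.038, 1.517, -0.027, 0.996, -0.02], TCP at [0.292, 0.581, 0.219] pointing down, gripper open.
Joint ranges: [-3.06, 3.06], [-0.37, 2.12], [-1.25, 1.32], [0.18, 2.47], [-1.1, 4.24], [0.23, 1.98], [-2.94, 2.94]. Speed limits (rad/s): [2.57, 2.57, 3.14, 3.14, 3.14, 3.14, 3.14].

INTERFACE

Orientations are given as a rotation vector (axis times angle).
In Python, from rig import robot gives the robot as it stands.
- The arm moves only by the tool arm_command, never from a script. Its argument "rows" is a list of rows, each a list of 2 entries, a list of its own where there are three numbers: the shift along the tool's x, y, z in m, then the turn, a rotation vector about the tool's x, y, z in units of 5 degrees (1.0 is 5 degrees). In form: [[[x, y, z], [rx, ry, rz]], ...]. A call has 1 to 12 rows; each row shifts and turns the commanded pose from where the row before left it, along the tool's axes as they then stand; what a row does not reach is not made up. A row lasts 1/10 s, in which the tool goes at most 50 mm and 8.59 degrees, less where a joint would pass 70% of its speed; a pose out of reach is approached as far as the arm can. A call with a gripper value outside its range is refused whole. "claw" is the opening, from 0 (shut) to 1 (fully open), set as the call begins (left out, the last holds). The fingers move at their own pace and stop on an object; the grip force is fixed at half the most. Time passes only in rows, so rows that do not move let the fingers close. It gives the time, the measured TCP pose, the force, the opening and the grip force at its end, in the units of the state.
- robot.state(): the state, without advancing time (a new reading comes with each control period).
- robot.get_image(name): name is "scene" or "top"; returns a dict with "img" (480x640x3 uint8, red, green, blue), "depth" (480x640 float32, m along the optical axis (not along the pixel's ray), 0 where there is no reading), "camera_matrix" (3x3 intrinsics, pixels), "R" (3x3) and "t" (3): a world point X has camera coordinates R X + t. Camera axes: x right, y down, z forward; pixel columns grow to the right and rows downward; lengths in m; the calibration is good to about 2 mm. A picture is of the moment at which its call begins.
- robot.hand_in(): hands the job in; it is judged then, once.
Trained networks look in a picture, given as the dict that the camera call returned (one of the last four; its "shot" number tells which), for a name from the list of things; names that differ only in an ending like _2 or _b are one class to them, and where a whole thing is asked for, a point or a joint stands for the part that bears it (a point fixed in the world has none). Each returns a list of dicts, best first, with "conf" (0 to 1); they miss things now and then, are a little off and sometimes report something else, mostly with a low value. They report only what shows in the picture. A call takes as long as a camera call. They do not tell look-alikes from the thing itself.
- robot.search_frame(picture, label): "point" ([row, column] in pixels, amid what is visible of it).
- robot.landmark_of(picture, label): "point" ([row, column] in pixels: a listed point, or the origin of a listed thing).
The state is a dict: "time_s": time; "joint_positions": joint angles; "joint_velocities": joint speeds; "joint_torque": joint torques, N m; "tool_pos": TCP position; "tool_rot": TCP orientation; "wrist_force": force on the tool from outside, world axes, zero at the start; "torque": the same for the moment, N m; "opening": opening from 0.0 (shut) to 1.0 (fully open); "grip_force": force on a finger pad.
Only numpy, scipy, OpenCV 4.12 (cv2) and the standard library are available. Lean on these libraries where they do the work, as an engineer would, in place of code of your own. Each camera call takes 0.05 s, during which the arm holds its last target. There are 200 camera calls.

TASK

Stand the stamp and the glue stick upright, side by side, in the red box of the rotary desk organiser. Turn its turntable until the red box faces its front, straight over the paper-clip tray, and finish with the gripper still firmly holding the turntable there, at rest, so that a clerk can take things out without it swinging. Do not disturb the ink bottle, the stapler or the tape dispenser.

Things in the scene. Friction and masses are not known exactly. Their poses are not given: they have to be found in the camera images.
- organiser: fixed base of the rotary desk organiser: a black plate (240 x 280 mm, top 12 mm above the desk) with an open paper-clip tray (52 x 150 mm, 24 mm high) along its front edge. Origin on the desk directly under the turntable's axis; the front, with the clip tray (centre 180 mm from the axis), is its own -x direction. The base never moves during the job but stands elsewhere and turned differently each time
- carousel (a joint): angle (rad) of the organiser's turntable on its base, positive counter-clockwise seen from above, without stops: at 0, and at every whole turn of 6.283, the red box is exactly at the front over the clip tray. It stays where it is left (about 0.04 N m of bearing friction) and starts between 0.9 and 5.4
- disc (a point): centre of the top face of the turntable: a light wooden disc of radius 150 mm, 28 mm above the desk. It carries the red box and, at 90, 180 and 270 degrees from it, three upright round jars (centres 95 mm from the axis, radius 38 mm, rims 126 mm above the desk) filled with pens fixed in them, whose tips stand up to 180 mm above the desk
- red_box (a point): centre of the inner floor of the red open-topped plastic box on the turntable, 31 mm above the desk and 105 mm from the turntable's axis. Inside 38 mm along its own x (along the turntable's radius; +x points to the axis) and 90 mm along its own y; walls 3 mm thick, rim 40 mm above this floor. It just takes the stamp (long side along y) and the glue stick next to each other
- handle (a point): centre of the turntable's grab handle on top of the steel post on the axis, 202 mm above the desk: a black level bar 90 mm long along its own y (square to the line from the axis to the red box), 16 mm wide along x, 20 mm tall; post radius 10 mm. It turns with the turntable; its +x axis points away from the red box
- stamp_mid (a point): centre, half-way up, of the self-inking hand stamp, standing on the desk: 84 mm tall; lower 40 mm black, 50 mm (own x) by 30 mm (own y); above that a blue grip 46 x 26 mm. About 90 g
- glue_mid (a point): centre, half-way up, of the glue stick, standing on the desk: upright cylinder 30 mm in diameter, 100 mm tall, white with green label and yellow cap. About 40 g
- ink_mid (a point): bystander: centre, half-way up, of a small violet ink bottle with white label and black cap, 36 mm in diameter, 66 mm tall, standing on the desk near the stamp and the glue stick, loose
- stapler: bystander: blue stapler, 135 x 36 mm, 60 mm tall, loose on the desk; origin at the centre of its underside
- dispenser: bystander: black tape dispenser, 150 x 64 mm, 100 mm tall, loose on the desk; origin at the centre of its underside, long side along its own x
Not all that is in view belongs to the job. Of the things that look like the part that bears glue_mid, the larger one is meant. What is shaped like the part that bears stamp_mid but pink is not meant.

How it is judged:
By the outcome, as a careful person would: the job done as asked, in the order asked, and still so for the second after the job is handed in, while the arm keeps its last pose, push and grip.
It also fails if it takes over 67 s, if anything falls off the work surface, if the arm or the gripper's body presses on something with over 40 N, if the wrist force passes 120 N, or if a joint passes its speed limit or range.

## Working session

There is one attempt and no reset: what is moved stays moved. The work goes in short steps, Python scripts to look and compute and a tool call to move; the robot and the scene stay as the last step left them, time stands still between calls to the robot, and variables do not carry over. Pictures are saved under pics/ and viewed, at most 10 in all, crops included, and the job is handed in when it is done.

Besides the shell and the picture viewer there is one more tool, called as a command line: name --argument value ..., lists and objects as JSON in quotes. arm_command: Moves the arm, as the interface text tells. Its arguments: {"type":"object","properties":{"rows":{"type":"array"},"claw":{"type":"number"}},"required":["rows"]}

```bash
mkdir -p pics; ls; cat > h.py <<'E'
import numpy as np, cv2
from rig import robot
from scipy.spatial.transform import Rotation as Ro
def save(p,n): cv2.imwrite('pics/'+n,cv2.cvtColor(p['img'],cv2.COLOR_RGB2BGR))
def ray(p,rc):
    K=np.array(p['camera_matrix']);R=np.array(p['R']);t=np.array(p['t'])
    d=R.T@np.linalg.solve(K,[rc[1],rc[0],1.]); return -R.T@t,d
def atz(p,rc,z):
    c,d=ray(p,rc); return c+d*(z-c[2])/d[2]
def cloud(p):
    K=np.array(p['camera_matrix']);R=np.array(p['R']);t=np.array(p['t'])
    v,u=np.mgrid[:480,:640]; P=np.stack([u,v,np.ones_like(u)],-1)@np.linalg.inv(K).T*p['depth'][...,None]
    return (P-t)@R
def proj(p,X):
    c=np.array(p['R'])@X+np.array(p['t']); q=np.array(p['camera_matrix'])@c; return q[1]/q[2],q[0]/q[2]
E
python3 - <<'E'
from h import *
np.set_printoptions(precision=3,suppress=True)
s=robot.state(); print(s)
Z=dict(organiser=0,disc=.028,red_box=.031,handle=.202,stamp_mid=.042,glue_mid=.05,ink_mid=.033,stapler=0,dispenser=0)
for n in ('scene','top'):
    p=robot.get_image(n); save(p,n+'0.png'); c,_=ray(p,(240,320)); print(n,c)
    for l,z in Z.items():
        for d in robot.landmark_of(p,l)[:4]: print(l,np.round(d['point']),round(d['conf'],2),atz(p,d['point'],z))
E
```

```text
pics
{'time_s': 0.0, 'joint_positions': array([-1.171,  0.629,  0.038,  1.518, -0.027,  0.996, -0.02 ]), 'joint_velocities': array([ 0.001, -0.   ,  0.001, -0.001,  0.   , -0.   ,  0.002]), 'joint_torque': array([ -0.   , -54.971,   1.143, -18.663,  -0.052,   0.024,   0.   ]), 'tool_pos': array([0.292, 0.58 , 0.219]), 'tool_rot': array([-0.725, -3.056,  0.003]), 'wrist_force': array([ 0.946, -0.138, -0.636]), 'torque': array([-0.108, -0.027,  0.023]), 'grip_force': 0.0, 'opening': 1.0041745754825424}
scene [1.038 0.274 0.593]
organiser [373. 460.] 0.9 [0.553 0.144 0.   ]
disc [362. 461.] 0.93 [0.555 0.142 0.028]
red_box [426. 476.] 0.86 [0.641 0.209 0.031]
stamp_mid [223. 377.] 0.88 [ 0.357 -0.171  0.042]
stamp_mid [245. 349.] 0.75 [ 0.461 -0.164  0.042]
glue_mid [265. 260.] 0.69 [ 0.635 -0.239  0.05 ]
glue_mid [249. 279.] 0.64 [ 0.576 -0.249  0.05 ]
ink_mid [218. 288.] 0.69 [ 0.47  -0.335  0.033]
stapler [383. 264.] 0.61 [ 0.78  -0.068  0.   ]
dispenser [250. 202.] 0.69 [ 0.649 -0.414  0.   ]
top [ 0.463 -0.14   1.091]
organiser [262. 207.] 0.6 [0.554 0.136 0.   ]
disc [260. 203.] 0.56 [0.555 0.137 0.028]
red_box [228. 178.] 0.7 [0.635 0.202 0.031]
handle [253. 180.] 0.88 [0.555 0.139 0.202]
stamp_mid [337. 328.] 0.88 [ 0.374 -0.168  0.042]
stamp_mid [253. 180.] 0.67 [0.571 0.189 0.042]
stamp_mid [295. 322.] 0.57 [ 0.471 -0.153  0.042]
glue_mid [256. 370.] 0.58 [ 0.565 -0.267  0.05 ]
glue_mid [227. 357.] 0.55 [ 0.635 -0.237  0.05 ]
ink_mid [293. 399.] 0.58 [ 0.478 -0.339  0.033]
stapler [176. 294.] 0.6 [ 0.776 -0.079  0.   ]
dispenser [230. 423.] 0.9 [ 0.638 -0.41   0.   ]
```

View pics/scene0.png

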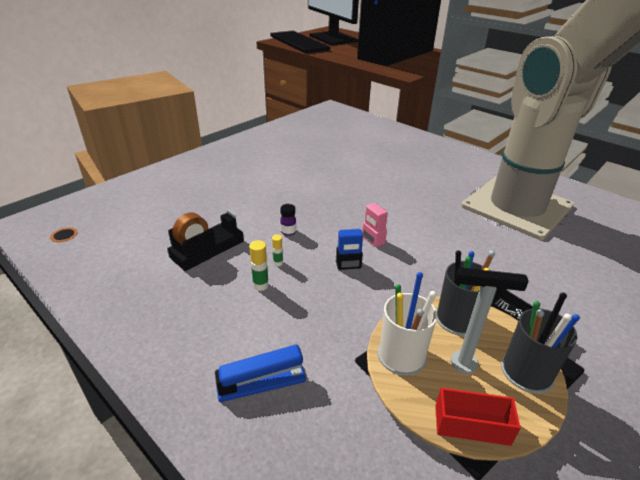

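View pics/top0.png

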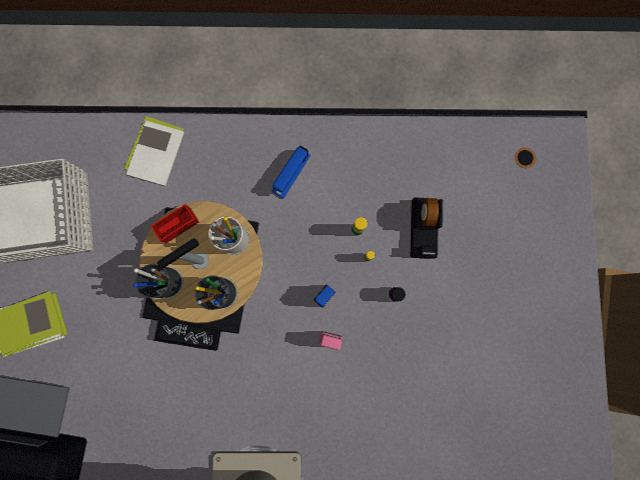

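The picture shows the blue stamp at top-view pixel (row 295, column 325). The pink one at (341,331) is a look-alike. The two glue sticks are at (227,360), the larger, and (256,370), the smaller. The ink bottle is at (293,398), the red box at (223,175), and the clip tray at (335,188) on the robot side. I'll measure them and check the candidates in a crop.

```bash
python3 - <<'E'
from h import *
np.set_printoptions(precision=4,suppress=True)
def rect(P):
    (c,s,a)=cv2.minAreaRect((P[:,:2]*1000).astype(np.float32)); return np.round(c,1),np.round(s,1),round(a,1),len(P)
for n in ('top','scene'):
    p=robot.get_image(n); X=cloud(p); I=p['img'].astype(int); r,g,b=I[...,0],I[...,1],I[...,2]; ok=p['depth']>0
    near=lambda x,y,d:(np.hypot(X[...,0]-x,X[...,1]-y)<d)&ok
    z=X[...,2]
    print(n)
    m=near(.471,-.153,.06)&(z>.02); print('stamp all',rect(X[m]), z[m].max())
    m=near(.471,-.153,.06)&(z>.076)&(z<.095); print('stamp top',rect(X[m]),np.median(z[m]))
    for q in ((.635,-.238),(.57,-.26)):
        m=near(*q,.04)&(z>.01); zz=np.percentile(z[m],97); m2=m&(z>zz-.006); print('glue',rect(X[m2]),zz)
    m=near(.475,-.337,.05)&(z>.05); print('ink',rect(X[m]))
    m=near(.635,.205,.1)&(r>90)&(r>2.5*g)&(r>2.5*b); print('redall',rect(X[m]))
    m&=(z>.064)&(z<.078); print('red rim',rect(X[m]))
    m=near(.555,.139,.07)&(z>.195)&(z<.225)&(I.max(-1)<90); print('handle',rect(X[m]),np.median(z[m]))
    m=near(.555,.139,.26)&(z<.034)&(z>.005)&(np.hypot(X[...,0]-.555,X[...,1]-.139)>.155)&(I.max(-1)<60); 
    print('base',rect(X[m]))
    m=near(.555,.139,.28)&(z<.034)&(z>.017)&(np.hypot(X[...,0]-.555,X[...,1]-.139)>.156)&(I.max(-1)<100);print('tray',rect(X[m]))
    if n=='scene':
        cv2.imwrite('pics/crop1.png',cv2.resize(cv2.cvtColor(p['img'][180:320,150:420],cv2.COLOR_RGB2BGR),(800,415),interpolation=cv2.INTER_CUBIC))
    else:
        cv2.imwrite('pics/crop2.png',cv2.resize(cv2.cvtColor(p['img'][195:355,125:275],cv2.COLOR_RGB2BGR),(560,597),interpolation=cv2.INTER_CUBIC))
E
```

```text
top
stamp all (array([ 471. , -158.5]), array([30.1, 49.9]), 50.4, 259) 0.08917320001036265
stamp top (array([ 471. , -158.5]), array([25.6, 45.9]), 50.1, 221) 0.08477439311882543
glue (array([ 636.6, -240.9]), array([27.9, 26.7]), 62.8, 123) 0.1036971063824225
glue (array([ 567.4, -267.1]), array([16.6, 17.3]), 0.2, 48) 0.07129701826031108
ink (array([ 476.2, -331.8]), array([30.5, 31.6]), 0.4, 168)
redall (array([647.7, 214.7]), array([ 70.6, 111.6]), 34.4, 841)
red rim (array([642.2, 201.7]), array([45.9, 96.7]), 34.8, 237)
handle (array([555.1, 142.3]), array([17. , 90.5]), 34.7, 410) 0.21237427205026843
base (array([515.4, 168.3]), array([275.8, 325.6]), 81.1, 1408)
tray (array([509.2, 149.3]), array([227.3, 321.1]), 82.1, 289)
scene
stamp all (array([ 472.5, -154.3]), array([29.4, 51.6]), 45.0, 823) 0.08632593751712392
stamp top (array([ 472.2, -155.4]), array([27.6, 46.3]), 45.5, 242) 0.08344053800287138
glue (array([ 636.9, -238.6]), array([29.6, 27.2]), 19.9, 159) 0.1008655571562509
glue (array([ 567.3, -265. ]), array([19.4, 18.7]), 17.1, 61) 0.06842863896338515
ink (array([ 475.9, -329.6]), array([33.2, 31.7]), 66.8, 177)
redall (array([624.4, 203.2]), array([ 75.1, 115.9]), 34.4, 3735)
red rim (array([640.9, 203.1]), array([47.6, 96.7]), 34.1, 953)
handle (array([555.8, 144.5]), array([17.3, 89.2]), 34.3, 1124) 0.2085495940400994
base (array([511.9, 152.5]), array([237.3, 328.1]), 81.0, 1029)
tray (array([555.9,  69. ]), array([ 78.1, 458.8]), 70.0, 224)
```

View pics/crop1.png

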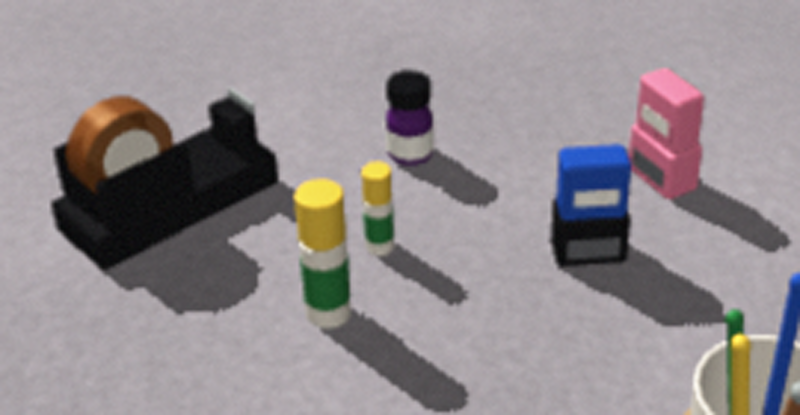

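View pics/crop2.png

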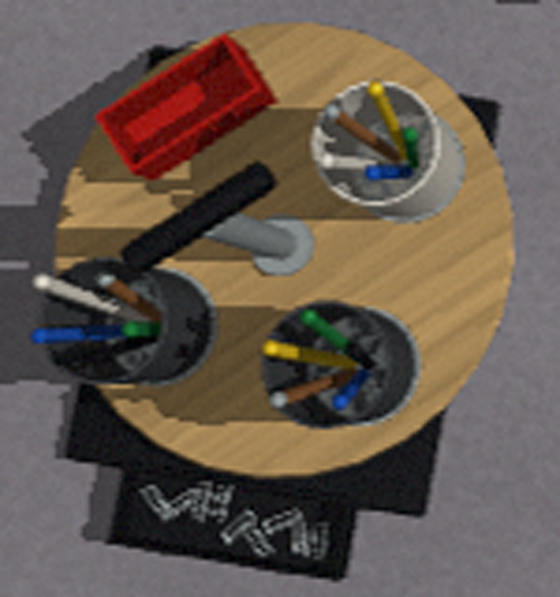

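Crop 1 confirms the choices. The larger glue stick is at crop (320,250), not the small one at (378,205). The blue stamp is at (590,205), and the pink one at (668,130) is excluded. Crop 2 shows the clip tray front (230,525), with its edges at about 81°, so the front azimuth is about 171°.

```bash
cat >> h.py <<'E'
def plan(wps,mm=40,deg=7.5):
    """wps: list of (x,y,z,psi_deg); tool down, psi = azimuth of the closing line. prints rows"""
    s=robot.state(); p=np.array(s['tool_pos']); R=Ro.from_rotvec(s['tool_rot']).as_matrix()
    a=np.degrees(np.arctan2(R[1,1],R[0,1])); print('at',np.round(p,4),'psi',round(a,2),'tilt',np.round(R[:2,2],4),'t',round(s['time_s'],2))
    for w in wps:
        q=np.array(w[:3]); d=q-p; t=w[3]-a
        n=int(np.ceil(max(np.linalg.norm(d)*1000/mm,abs(t)/deg,1))); rows=[]
        for i in range(n):
            ps=np.radians(a+t*i/n); y=np.array([np.cos(ps),np.sin(ps),0]); x=np.array([-y[1],y[0],0])
            e=d/n; rows.append([[round(float(v),4) for v in (e@x,e@y,-e[2])],[0,0,round(-t/n/5,3)]])
        print(w,n); print(str(rows).replace(' ','')); p=q;a=w[3]
E
python3 - <<'E'
from h import *
np.set_printoptions(precision=3,suppress=True)
ax=np.array([.555,.1427]);f=np.radians(34.5);u=np.array([np.cos(f),np.sin(f)]);v=np.array([-u[1],u[0]])
for n in ('top','scene'):
    p=robot.get_image(n);X=cloud(p);m=(np.hypot(X[...,0]-.555,X[...,1]-.1427)<.16)&(X[...,2]>.135)&(X[...,2]<.195)&(p['depth']>0)
    Q=X[m]; r=(Q[:,:2]-ax)@u; t=(Q[:,:2]-ax)@v
    for k in (1,-1):
        mm=(t*k>.04); i=np.argsort(-r[mm])[:3]; print(n,k,'max radial',r[mm][i],'t',t[mm][i],'z',Q[mm,2][i], 'zmax',Q[mm,2].max())
plan([(.2920,.5805,.30,63.4),(.4715,-.156,.30,-42.5),(.4715,-.156,.12,-42.5)])
E
```

```text
top 1 max radial [0.03 0.03 0.03] t [0.096 0.099 0.095] z [0.18  0.178 0.177] zmax 0.18123008745965258
top -1 max radial [0.027 0.027 0.026] t [-0.085 -0.086 -0.083] z [0.155 0.151 0.153] zmax 0.18301850335320877
scene 1 max radial [0.032 0.032 0.032] t [0.097 0.098 0.096] z [0.175 0.175 0.178] zmax 0.19351446415709336
scene -1 max radial [0.03  0.03  0.029] t [-0.085 -0.087 -0.084] z [0.151 0.153 0.152] zmax 0.1939792012431207
at [0.292 0.581 0.22 ] psi 63.31 tilt [-0.  0.] t 1.2
(0.292, 0.5805, 0.3, 63.4) 3
[[[-0.0001,-0.0001,-0.0268],[0,0,np.float64(-0.006)]],[[-0.0001,-0.0001,-0.0268],[0,0,np.float64(-0.006)]],[[-0.0001,-0.0001,-0.0268],[0,0,np.float64(-0.006)]]]
(0.4715, -0.156, 0.3, -42.5) 19
[[[-0.0258,-0.0304,-0.0],[0,0,1.115]],[[-0.0286,-0.0278,-0.0],[0,0,1.115]],[[-0.0312,-0.0249,-0.0],[0,0,1.115]],[[-0.0335,-0.0217,-0.0],[0,0,1.115]],[[-0.0354,-0.0184,-0.0],[0,0,1.115]],[[-0.037,-0.0148,-0.0],[0,0,1.115]],[[-0.0383,-0.0112,-0.0],[0,0,1.115]],[[-0.0392,-0.0074,-0.0],[0,0,1.115]],[[-0.0397,-0.0036,-0.0],[0,0,1.115]],[[-0.0399,0.0003,-0.0],[0,0,1.115]],[[-0.0397,0.0042,-0.0],[0,0,1.115]],[[-0.0391,0.008,-0.0],[0,0,1.115]],[[-0.0381,0.0118,-0.0],[0,0,1.115]],[[-0.0368,0.0154,-0.0],[0,0,1.115]],[[-0.0351,0.0189,-0.0],[0,0,1.115]],[[-0.0331,0.0223,-0.0],[0,0,1.115]],[[-0.0308,0.0254,-0.0],[0,0,1.115]],[[-0.0282,0.0282,-0.0],[0,0,1.115]],[[-0.0253,0.0308,-0.0],[0,0,1.115]]]
(0.4715, -0.156, 0.12, -42.5) 5
[[[0.0,0.0,0.036],[0,0,-0.0]],[[0.0,0.0,0.036],[0,0,-0.0]],[[0.0,0.0,0.036],[0,0,-0.0]],[[0.0,0.0,0.036],[0,0,-0.0]],[[0.0,0.0,0.036],[0,0,-0.0]]]
```

arm_command --rows '[[[0,0,-0.027],[0,0,0]],[[0,0,-0.027],[0,0,0]],[[0,0,-0.027],[0,0,0]],[[-0.026,-0.03,0],[0,0,1.115]],[[-0.029,-0.028,0],[0,0,1.115]],[[-0.031,-0.025,0],[0,0,1.115]],[[-0.033,-0.022,0],[0,0,1.115]],[[-0.035,-0.018,0],[0,0,1.115]],[[-0.037,-0.015,0],[0,0,1.115]],[[-0.038,-0.011,0],[0,0,1.115]],[[-0.039,-0.007,0],[0,0,1.115]],[[-0.04,-0.004,0],[0,0,1.115]]]' --claw 1

```text
time_s: 2.4
tool_pos: [0.3762, 0.2312, 0.3008]
tool_rot: [1.957, 2.457, 0.002]
wrist_force: [0.6, 0.8, 0.4]
opening: 0.997
grip_force: 0.0
```

arm_command --rows '[[[-0.04,0,0],[0,0,1.115]],[[-0.04,0.004,0],[0,0,1.115]],[[-0.039,0.008,0],[0,0,1.115]],[[-0.038,0.012,0],[0,0,1.115]],[[-0.037,0.015,0],[0,0,1.115]],[[-0.035,0.019,0],[0,0,1.115]],[[-0.033,0.022,0],[0,0,1.115]],[[-0.031,0.025,0],[0,0,1.115]],[[-0.028,0.028,0],[0,0,1.115]],[[-0.025,0.031,0],[0,0,1.115]],[[0,0,0],[0,0,0]],[[0,0,0],[0,0,0]]]'

```text
time_s: 3.6
tool_pos: [0.4685, -0.1554, 0.3003]
tool_rot: [-2.877, -1.26, 0.001]
wrist_force: [0.2, 0.3, -0.2]
opening: 1.001
grip_force: 0.0
```

```bash
sed -i "s/round(-t\/n\/5,3)/round(float(-t\/n\/5),3)/" h.py; python3 - <<'E'
from h import *
plan([(.4715,-.156,.12,-42.5),(.4715,-.156,.061,-42.5)])
print(robot.state()['joint_positions'].round(2))
E
```

```text
at [ 0.4685 -0.1554  0.3003] psi -42.69 tilt [-0.0005  0.0002] t 3.6
(0.4715, -0.156, 0.12, -42.5) 5
[[[0.0003,0.0005,0.0361],[0,0,-0.008]],[[0.0003,0.0005,0.0361],[0,0,-0.008]],[[0.0003,0.0005,0.0361],[0,0,-0.008]],[[0.0003,0.0005,0.0361],[0,0,-0.008]],[[0.0003,0.0005,0.0361],[0,0,-0.008]]]
(0.4715, -0.156, 0.061, -42.5) 2
[[[0.0,0.0,0.0295],[0,0,-0.0]],[[0.0,0.0,0.0295],[0,0,-0.0]]]
[-0.23  0.37  0.7   1.84 -0.28  1.02 -0.17]
```

arm_command --rows '[[[0.001,0.002,0.036],[0,0,0]],[[0,0,0.036],[0,0,0]],[[0,0,0.036],[0,0,0]],[[0,0,0.036],[0,0,0]],[[0,0,0.036],[0,0,0]],[[0,0,0.02],[0,0,0]],[[0,0,0.02],[0,0,0]],[[0,0,0.019],[0,0,0]],[[0,0,0],[0,0,0]]]'

```text
time_s: 4.5
tool_pos: [0.4695, -0.1529, 0.0599]
tool_rot: [-2.871, -1.265, 0.004]
wrist_force: [-0.6, 0.4, -0.2]
opening: 1.001
grip_force: 0.0
```

arm_command --rows '[[[0,0,0],[0,0,0]],[[0,0,0],[0,0,0]],[[0,0,0],[0,0,0]],[[0,0,0],[0,0,0]],[[0,0,0],[0,0,0]],[[0,0,0],[0,0,0]],[[0,0,0],[0,0,0]],[[0,0,0],[0,0,0]]]' --claw 0

```text
time_s: 5.3
tool_pos: [0.4709, -0.1556, 0.0616]
tool_rot: [2.877, 1.262, 0.0]
wrist_force: [0.4, 0.2, 3.0]
opening: 0.493
grip_force: 29.6
```

```bash
python3 - <<'E'
from h import *
plan([(.471,-.1556,.3,-42.5),(.6313,.217,.30,-55.5)],mm=38)
E
```

```text
at [ 0.4709 -0.1556  0.0616] psi -42.62 tilt [0.0002 0.0001] t 5.3
(0.471, -0.1556, 0.3, -42.5) 7
[[[0.0,0.0,-0.0341],[0,0,-0.004]],[[0.0,0.0,-0.0341],[0,0,-0.004]],[[0.0,0.0,-0.0341],[0,0,-0.004]],[[0.0,0.0,-0.0341],[0,0,-0.004]],[[0.0,0.0,-0.0341],[0,0,-0.004]],[[0.0,0.0,-0.0341],[0,0,-0.004]],[[0.0,0.0,-0.0341],[0,0,-0.004]]]
(0.6313, 0.217, 0.3, -55.5) 11
[[[0.0348,-0.0121,-0.0],[0,0,0.236]],[[0.0346,-0.0129,-0.0],[0,0,0.236]],[[0.0343,-0.0136,-0.0],[0,0,0.236]],[[0.034,-0.0143,-0.0],[0,0,0.236]],[[0.0337,-0.015,-0.0],[0,0,0.236]],[[0.0334,-0.0157,-0.0],[0,0,0.236]],[[0.0331,-0.0163,-0.0],[0,0,0.236]],[[0.0327,-0.017,-0.0],[0,0,0.236]],[[0.0324,-0.0177,-0.0],[0,0,0.236]],[[0.032,-0.0184,-0.0],[0,0,0.236]],[[0.0316,-0.019,-0.0],[0,0,0.236]]]
```

arm_command --rows '[[[0,0,-0.02],[0,0,0]],[[0,0,-0.03],[0,0,0]],[[0,0,-0.038],[0,0,0]],[[0,0,-0.038],[0,0,0]],[[0,0,-0.038],[0,0,0]],[[0,0,-0.038],[0,0,0]],[[0,0,-0.038],[0,0,0]]]'

```text
time_s: 6.0
tool_pos: [0.4702, -0.1554, 0.3028]
tool_rot: [-2.876, -1.262, 0.001]
wrist_force: [0.6, 0.5, -1.4]
opening: 0.491
grip_force: 29.6
```

arm_command --rows '[[[0.035,-0.012,0],[0,0,0.236]],[[0.035,-0.013,0],[0,0,0.236]],[[0.034,-0.014,0],[0,0,0.236]],[[0.034,-0.014,0],[0,0,0.236]],[[0.034,-0.015,0],[0,0,0.236]],[[0.033,-0.016,0],[0,0,0.236]],[[0.033,-0.016,0],[0,0,0.236]],[[0.033,-0.017,0],[0,0,0.236]],[[0.032,-0.018,0],[0,0,0.236]],[[0.032,-0.018,0],[0,0,0.236]],[[0.032,-0.019,0],[0,0,0.236]],[[0,0,0],[0,0,0]]]'

```text
time_s: 7.2
tool_pos: [0.6321, 0.2244, 0.2992]
tool_rot: [-2.994, -0.941, 0.001]
wrist_force: [-0.4, -0.4, -2.0]
opening: 0.491
grip_force: 29.6
```

arm_command --rows '[[[0,0,0.03],[0,0,0]],[[0,0,0.03],[0,0,0]],[[0,0,0.03],[0,0,0]],[[0,0,0],[0,0,0]],[[0,0,0],[0,0,0]],[[0,0,0],[0,0,0]]]'

```text
time_s: 7.8
tool_pos: [0.6333, 0.2169, 0.2133]
tool_rot: [3.001, 0.929, 0.004]
wrist_force: [-0.1, -0.4, -1.0]
opening: 0.492
grip_force: 29.6
```

```bash
cat >> h.py <<'E'
def rect(P):
    (c,s,a)=cv2.minAreaRect((P[:,:2]*1000).astype(np.float32)); return np.round(c,1),np.round(s,1),round(a,1),len(P)
E
python3 - <<'E'
from h import *
plan([(.6313,.217,.21,-55.5)])
print(robot.state()['joint_positions'].round(2))
for n in ('scene','top'):
    p=robot.get_image(n);X=cloud(p);I=p['img'].astype(int); r,g,b=I[...,0],I[...,1],I[...,2]; z=X[...,2]
    near=(np.hypot(X[...,0]-.6313,X[...,1]-.217)<.1)&(p['depth']>0)
    m=near&(z>.145)&(z<.192)&(I.max(-1)<75); print('black',rect(X[m]) if m.sum()>5 else 0)
    for lo in (.145,.15,.16,.17,.18):
        m=near&(z>lo)&(z<lo+.01); print(lo,rect(X[m]) if m.sum()>5 else 0)
    m=near&(r>90)&(r>2.5*g)&(r>2.5*b)&(z>.064)&(z<.078); print('rim',rect(X[m]) if m.sum()>5 else 0)
    save(p,n+'1.png')
    if n=='scene': cv2.imwrite('pics/c3.png',cv2.resize(cv2.cvtColor(p['img'][210:480,340:640],cv2.COLOR_RGB2BGR),(660,594)))
E
```

```text
at [0.6333 0.2169 0.2133] psi -55.61 tilt [0.0028 0.0005] t 7.8
(0.6313, 0.217, 0.21, -55.5) 1
[[[-0.0016,-0.0012,0.0033],[0,0,-0.022]]]
[-0.73  0.75  0.66  1.48 -0.49  1.08 -0.94]
black (array([643.7, 218.1]), array([26.5, 55.3]), 10.6, 1241)
0.145 (array([608. , 182.2]), array([116.7,  43.5]), 48.1, 84)
0.15 (array([609.4, 182.8]), array([119.3,  47.6]), 50.1, 226)
0.16 (array([600.9, 188.6]), array([116.9,  48.7]), 39.0, 370)
0.17 (array([609.5, 183.4]), array([120.1,  48.7]), 50.4, 386)
0.18 (array([599.9, 190.3]), array([115.1,  50.1]), 37.9, 398)
rim (array([642. , 203.4]), array([46.3, 96.5]), 33.7, 961)
black (array([624.8, 203.4]), array([18.2, 52.6]), 57.7, 164)
0.145 0
0.15 (array([626. , 202.4]), array([14.7, 48.3]), 58.7, 15)
0.16 (array([624.9, 203.3]), array([17.7, 52.6]), 58.3, 46)
0.17 (array([625.1, 202.6]), array([15.6, 49.3]), 57.9, 44)
0.18 (array([623. , 204.2]), array([12.5, 50.1]), 49.4, 54)
rim (array([641.8, 201.3]), array([45.9, 96.3]), 34.4, 189)
```

View pics/c3.png

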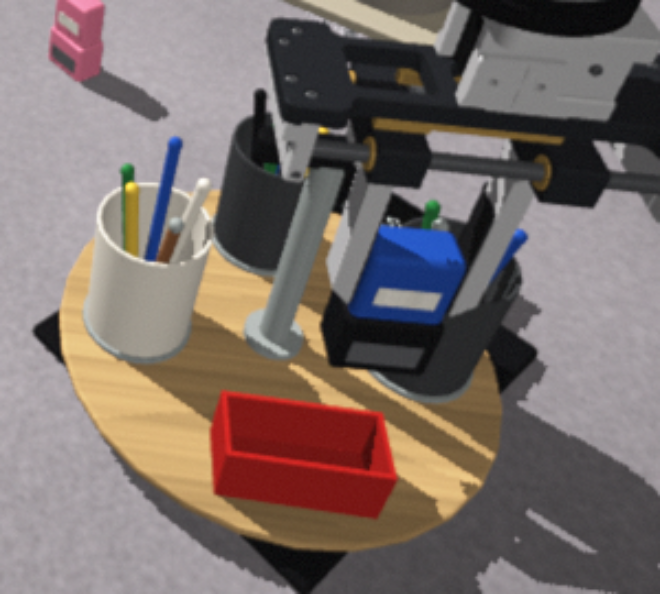

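The crop shows the stamp held upright at (395,300), above and behind the empty red box at (300,455). Next I measure the stamp's offset from the tool and from the box rim, in box axes.

```bash
python3 - <<'E'
from h import *
s=robot.state(); T=np.array(s['tool_pos']);print(T)
f=np.radians(34.5);u=np.array([np.cos(f),np.sin(f)]);v=np.array([-u[1],u[0]])
p=robot.get_image('scene');X=cloud(p);I=p['img'].astype(int); r,g,b=I[...,0],I[...,1],I[...,2]; z=X[...,2]
d=X[...,:2]-T[:2]; U=d@u;V=d@v
for nm,lo,hi in (('black',.157,.185),('blue',.2,.225)):
    m=(p['depth']>0)&(abs(U)<.03)&(abs(V)<.04)&(z>lo)&(z<hi)
    if nm=='blue': m&=(b>1.5*r)
    F=m&(U>.008); print(nm,m.sum(),'outer face U',np.percentile(U[F],[10,50,90]).round(4),'V',np.percentile(V[F],[1,5,50,95,99]).round(4))
    # face tilt/yaw fit U=a+bV+cz
    A=np.c_[np.ones(F.sum()),V[F],z[F]-.2]; print(np.linalg.lstsq(A,U[F],rcond=None)[0].round(4))
m=(p['depth']>0)&(abs(U)<.05)&(abs(V)<.08)&(z<.075)&(z>.068)&(r>90)&(r>2.5*g)
ax=np.array([.555,.1427]);e=X[...,:2]-ax;print('rim U',np.percentile((e@u)[m],[1,99]),'V',np.percentile((e@v)[m],[1,99]))
print('TCP',(T[:2]-ax)@u,(T[:2]-ax)@v, 'zlow', )
E
```

```text
[0.63315551 0.21707909 0.2133658 ]
black 880 outer face U [0.012  0.0132 0.0144] V [-0.0249 -0.024  -0.0019  0.0216  0.0238]
[ 0.013  -0.015  -0.0042]
blue 459 outer face U [0.0094 0.0109 0.0121] V [-0.0225 -0.0217 -0.003   0.021   0.0229]
[ 0.0106 -0.0228  0.0119]
rim U [0.08323814 0.12833366] V [-0.04698799  0.04865163]
TCP 0.10653878610365008 0.017029988559774584 zlow
```

arm_command --rows '[[[0.001,-0.002,0.025],[0,0,0]],[[0,0,0.025],[0,0,0]],[[0,0,0.02],[0,0,0]],[[0,0,0.015],[0,0,0]],[[0,0,0.01],[0,0,0]],[[0,0,0.008],[0,0,0]],[[0,0,0.005],[0,0,0]],[[0,0,0.005],[0,0,0]],[[0,0,0],[0,0,0]],[[0,0,0],[0,0,0]]]'

```text
time_s: 8.95
tool_pos: [0.6321, 0.2194, 0.0988]
tool_rot: [-3.001, -0.929, -0.001]
wrist_force: [0.3, -0.1, -0.5]
opening: 0.491
grip_force: 29.6
```

arm_command --rows '[[[0,0,0.003],[0,0,0]],[[0,0,0.003],[0,0,0]],[[0,0,0],[0,0,0]],[[0,0,0],[0,0,0]]]'

```text
time_s: 9.35
tool_pos: [0.6321, 0.2193, 0.0926]
tool_rot: [3.001, 0.929, 0.001]
wrist_force: [0.3, 0.1, -0.3]
opening: 0.493
grip_force: 29.7
```

Now release, opening only as far as needed, then rise.

arm_command --rows '[[[0,0,0],[0,0,0]],[[0,0,0],[0,0,0]],[[0,0,0],[0,0,0]],[[0,0,0],[0,0,0]]]' --claw 0.7

```text
time_s: 9.75
tool_pos: [0.6317, 0.2194, 0.0924]
tool_rot: [-3.001, -0.929, 0.0]
wrist_force: [0.5, -0.1, 0.3]
opening: 0.699
grip_force: 0.0
```

arm_command --rows '[[[0,0,-0.015],[0,0,0]],[[0,0,-0.03],[0,0,0]],[[0,0,-0.04],[0,0,0]],[[0,0,-0.04],[0,0,0]],[[0,0,-0.04],[0,0,0]],[[0,0,-0.04],[0,0,0]]]'

```text
time_s: 10.35
tool_pos: [0.6317, 0.2191, 0.3005]
tool_rot: [3.001, 0.928, 0.002]
wrist_force: [-0.2, 0.7, 0.5]
opening: 0.702
grip_force: 0.0
```

```bash
python3 - <<'E'
from h import *
for n in ('scene','top'):
    p=robot.get_image(n);X=cloud(p);z=X[...,2];near=(np.hypot(X[...,0]-.632,X[...,1]-.218)<.05)&(p['depth']>0)
    m=near&(z>.108)&(z<.122); print(rect(X[m]) if m.sum()>5 else 0, np.median(z[m]) if m.sum() else 0)
    m=(np.hypot(X[...,0]-.6365,X[...,1]+.239)<.03)&(z>.09)&(z<.11); print('glue',rect(X[m]))
plan([(.6321,.2193,.31,-55.5),(.6367,-.2395,.31,-35),(.6367,-.2395,.075,-35)],mm=40)
print(robot.state()['joint_positions'].round(2))
E
```

```text
(array([631.8, 218. ]), array([26.6, 45.9]), 35.8, 735) 0.11453845998779513
glue (array([ 637.3, -239.3]), array([29.2, 29.4]), 66.5, 192)
(array([631.3, 216.2]), array([26.1, 45.5]), 36.3, 242) 0.1155790780158319
glue (array([ 637. , -241.1]), array([28. , 28.3]), 63.5, 132)
at [0.6352 0.2189 0.3052] psi -55.61 tilt [0.0117 0.003 ] t 10.45
(0.6321, 0.2193, 0.31, -55.5) 1
[[[-0.0023,-0.002,-0.0048],[0,0,-0.022]]]
(0.6367, -0.2395, 0.31, -35) 12
[[[-0.0213,0.0317,-0.0],[0,0,-0.342]],[[-0.0223,0.0311,-0.0],[0,0,-0.342]],[[-0.0232,0.0304,-0.0],[0,0,-0.342]],[[-0.0241,0.0297,-0.0],[0,0,-0.342]],[[-0.025,0.029,-0.0],[0,0,-0.342]],[[-0.0258,0.0282,-0.0],[0,0,-0.342]],[[-0.0266,0.0274,-0.0],[0,0,-0.342]],[[-0.0275,0.0266,-0.0],[0,0,-0.342]],[[-0.0282,0.0258,-0.0],[0,0,-0.342]],[[-0.029,0.0249,-0.0],[0,0,-0.342]],[[-0.0297,0.0241,-0.0],[0,0,-0.342]],[[-0.0304,0.0232,-0.0],[0,0,-0.342]]]
(0.6367, -0.2395, 0.075, -35) 6
[[[0.0,0.0,0.0392],[0,0,0.0]],[[0.0,0.0,0.0392],[0,0,0.0]],[[0.0,0.0,0.0392],[0,0,0.0]],[[0.0,0.0,0.0392],[0,0,0.0]],[[0.0,0.0,0.0392],[0,0,0.0]],[[0.0,0.0,0.0392],[0,0,0.0]]]
[-0.74  0.67  0.7   1.36 -0.44  1.26 -0.99]
```

```bash
python3 - <<'E'
from h import *
plan([(.637,-.240,.30,-20)],mm=40)
E
```

```text
at [0.6352 0.2189 0.3052] psi -55.61 tilt [0.0117 0.003 ] t 10.45
(0.637, -0.24, 0.3, -20) 12
[[[-0.0215,0.0316,0.0004],[0,0,-0.594]],[[-0.0231,0.0305,0.0004],[0,0,-0.594]],[[-0.0246,0.0293,0.0004],[0,0,-0.594]],[[-0.0261,0.0279,0.0004],[0,0,-0.594]],[[-0.0275,0.0266,0.0004],[0,0,-0.594]],[[-0.0289,0.0251,0.0004],[0,0,-0.594]],[[-0.0301,0.0236,0.0004],[0,0,-0.594]],[[-0.0313,0.022,0.0004],[0,0,-0.594]],[[-0.0324,0.0203,0.0004],[0,0,-0.594]],[[-0.0334,0.0186,0.0004],[0,0,-0.594]],[[-0.0343,0.0169,0.0004],[0,0,-0.594]],[[-0.0352,0.0151,0.0004],[0,0,-0.594]]]
```

arm_command --rows '[[[-0.021,0.032,0],[0,0,-0.594]],[[-0.023,0.03,0],[0,0,-0.594]],[[-0.025,0.029,0],[0,0,-0.594]],[[-0.026,0.028,0],[0,0,-0.594]],[[-0.027,0.027,0],[0,0,-0.594]],[[-0.029,0.025,0],[0,0,-0.594]],[[-0.03,0.024,0],[0,0,-0.594]],[[-0.031,0.022,0],[0,0,-0.594]],[[-0.032,0.02,0],[0,0,-0.594]],[[-0.033,0.019,0],[0,0,-0.594]],[[-0.034,0.017,0],[0,0,-0.594]],[[-0.035,0.015,0],[0,0,-0.594]]]'

```text
time_s: 11.65
tool_pos: [0.6353, -0.2394, 0.2976]
tool_rot: [-2.571, -1.805, 0.0]
wrist_force: [0.2, 0.5, 0.4]
opening: 0.702
grip_force: 0.0
```

arm_command --rows '[[[0,0,0],[0,0,0]],[[0,0,0.04],[0,0,0]],[[0,0,0.04],[0,0,0]],[[0,0,0.04],[0,0,0]],[[0,0,0.03],[0,0,0]],[[0,0,0],[0,0,0]],[[0,0,0],[0,0,0]]]'

```text
time_s: 12.35
tool_pos: [0.636, -0.2377, 0.148]
tool_rot: [-2.573, -1.803, 0.0]
wrist_force: [0.1, -0.6, 0.8]
opening: 0.697
grip_force: 0.0
```

```bash
python3 - <<'E'
from h import *
plan([(.637,-.240,.076,-20)],mm=40)
print(robot.state()['joint_positions'].round(2))
E
```

```text
at [ 0.636  -0.2377  0.148 ] psi -19.95 tilt [-0.0002 -0.0001] t 12.35
(0.637, -0.24, 0.076, -20) 2
[[[-0.0009,0.0009,0.036],[0,0,0.005]],[[-0.0009,0.0009,0.036],[0,0,0.005]]]
[ 0.07  0.79  0.46  1.5  -0.4   0.94  0.29]
```

arm_command --rows '[[[-0.002,0.002,0.02],[0,0,0]],[[0,0,0.02],[0,0,0]],[[0,0,0.02],[0,0,0]],[[0,0,0.012],[0,0,0]],[[0,0,0],[0,0,0]],[[0,0,0],[0,0,0]]]'

```text
time_s: 12.95
tool_pos: [0.638, -0.241, 0.077]
tool_rot: [2.571, 1.802, 0.002]
wrist_force: [0.3, 1.0, 0.3]
opening: 0.7
grip_force: 0.0
```

arm_command --rows '[[[0,0,0],[0,0,0]],[[0,0,0],[0,0,0]],[[0,0,0],[0,0,0]],[[0,0,0],[0,0,0]],[[0,0,0],[0,0,0]],[[0,0,0],[0,0,0]],[[0,0,0],[0,0,0]]]' --claw 0

```text
time_s: 13.65
tool_pos: [0.637, -0.2405, 0.0755]
tool_rot: [2.573, 1.803, 0.0]
wrist_force: [0.4, 0.6, 0.6]
opening: 0.313
grip_force: 30.0
```

arm_command --rows '[[[0,0,-0.02],[0,0,0]],[[0,0,-0.035],[0,0,0]],[[0,0,-0.04],[0,0,0]],[[0,0,-0.04],[0,0,0]],[[0,0,-0.04],[0,0,0]],[[0,0,-0.04],[0,0,0]],[[0,0,-0.035],[0,0,0]],[[0,0,0],[0,0,0]]]'

```text
time_s: 14.45
tool_pos: [0.6391, -0.2423, 0.3313]
tool_rot: [2.566, 1.798, 0.008]
wrist_force: [0.6, -1.0, -0.1]
opening: 0.314
grip_force: 30.0
```

```bash
python3 - <<'E'
from h import *
ax=np.array([.555,.1427]);f=np.radians(34.5);u=np.array([np.cos(f),np.sin(f)]);v=np.array([-u[1],u[0]])
t=ax+.1055*u-.0265*v; print(t)
plan([(t[0],t[1],.335,34.5)],mm=38)
print(robot.state()['joint_positions'].round(2))
E
```

```text
[0.65695508 0.18061651]
at [ 0.6391 -0.2423  0.3313] psi -19.95 tilt [ 0.0091 -0.004 ] t 14.45
(np.float64(0.6569550781781307), np.float64(0.18061651399708645), 0.335, 34.5) 12
[[[0.0336,-0.0106,-0.0003],[0,0,-0.908]],[[0.0344,-0.0079,-0.0003],[0,0,-0.908]],[[0.0349,-0.0052,-0.0003],[0,0,-0.908]],[[0.0352,-0.0024,-0.0003],[0,0,-0.908]],[[0.0353,0.0004,-0.0003],[0,0,-0.908]],[[0.0351,0.0032,-0.0003],[0,0,-0.908]],[[0.0348,0.0059,-0.0003],[0,0,-0.908]],[[0.0342,0.0087,-0.0003],[0,0,-0.908]],[[0.0334,0.0114,-0.0003],[0,0,-0.908]],[[0.0324,0.014,-0.0003],[0,0,-0.908]],[[0.0312,0.0165,-0.0003],[0,0,-0.908]],[[0.0298,0.0189,-0.0003],[0,0,-0.908]]]
[ 0.05  0.64  0.53  1.27 -0.32  1.3   0.22]
```

arm_command --rows '[[[0.034,-0.011,0],[0,0,-0.908]],[[0.034,-0.008,0],[0,0,-0.908]],[[0.035,-0.005,0],[0,0,-0.908]],[[0.035,-0.002,0],[0,0,-0.908]],[[0.035,0,0],[0,0,-0.908]],[[0.035,0.003,0],[0,0,-0.908]],[[0.035,0.006,0],[0,0,-0.908]],[[0.034,0.009,0],[0,0,-0.908]],[[0.033,0.011,0],[0,0,-0.908]],[[0.032,0.014,0],[0,0,-0.908]],[[0.031,0.016,0],[0,0,-0.908]],[[0.03,0.019,0],[0,0,-0.908]]]'

```text
time_s: 15.65
tool_pos: [0.6537, 0.1823, 0.3241]
tool_rot: [-1.457, -2.782, 0.002]
wrist_force: [0.3, 0.1, -0.3]
opening: 0.316
grip_force: 30.0
```

arm_command --rows '[[[0,0,0.02],[0,0,0]],[[0,0,0.03],[0,0,0]],[[0,0,0.03],[0,0,0]],[[0,0,0.02],[0,0,0]],[[0,0,0],[0,0,0]],[[0,0,0],[0,0,0]],[[0,0,0],[0,0,0]]]'

```text
time_s: 16.35
tool_pos: [0.6553, 0.1812, 0.2267]
tool_rot: [1.462, 2.779, 0.002]
wrist_force: [0.7, -0.1, -0.1]
opening: 0.31
grip_force: 30.0
```

```bash
python3 - <<'E'
from h import *
ax=np.array([.555,.1427]);f=np.radians(34.5);u=np.array([np.cos(f),np.sin(f)]);v=np.array([-u[1],u[0]])
plan([(.657,.1806,.235,34.5)])
T=np.array(robot.state()['tool_pos']);print('TCP UV',(T[:2]-ax)@u,(T[:2]-ax)@v,robot.state()['joint_positions'].round(2))
p=robot.get_image('scene');X=cloud(p);I=p['img'].astype(int);r,g,b=I[...,0],I[...,1],I[...,2];z=X[...,2];e=X[...,:2]-ax;U=e@u;V=e@v;ok=p['depth']>0
q=ok&(abs(U-.105)<.05)&(abs(V)<.07)
m=q&(z>.167)&(z<.205)&(abs(V+.027)<.025)&((g>1.2*r)|(r+g+b>350)); print('glue low',m.sum(),'U',np.percentile(U[m],[2,50,98]).round(4),'V',np.percentile(V[m],[2,98]).round(4))
# circle fit, r=15 mm
from scipy.optimize import least_squares
Q=np.c_[U[m],V[m]]; s=least_squares(lambda c:np.hypot(*(Q-c).T)-.015,[.105,-.027],loss='soft_l1',f_scale=.001); print('centre',s.x.round(4))
m=q&(z>.108)&(z<.122)&(V>-.01)&(b>1.5*r); print('stamp top UV',np.percentile(U[m],[1,99]).round(4),np.percentile(V[m],[1,99]).round(4))
m=q&(r>90)&(r>2.5*g)&(z>.068)&(z<.075); print('rim',np.percentile(U[m],[1,99]).round(4),np.percentile(V[m],[1,99]).round(4))
cv2.imwrite('pics/c4.png',cv2.resize(cv2.cvtColor(p['img'][210:480,340:640],cv2.COLOR_RGB2BGR),(660,594)))
E
```

```text
at [0.6553 0.1812 0.2267] psi 34.52 tilt [0.002  0.0005] t 16.35
(0.657, 0.1806, 0.235, 34.5) 1
[[[-0.0015,0.0011,-0.0083],[0,0,0.005]]]
TCP UV 0.1044178651127669 -0.025074239902869583 [-0.45  0.68  0.25  1.42 -0.18  1.06  0.44]
glue low 625 U [0.1026 0.1168 0.1198] V [-0.0397 -0.0128]
centre [ 0.1042 -0.0246]
stamp top UV [0.0944 0.1193] [-0.0037  0.0411]
rim [0.0835 0.1284] [-0.0473  0.048 ]
```

View pics/c4.png

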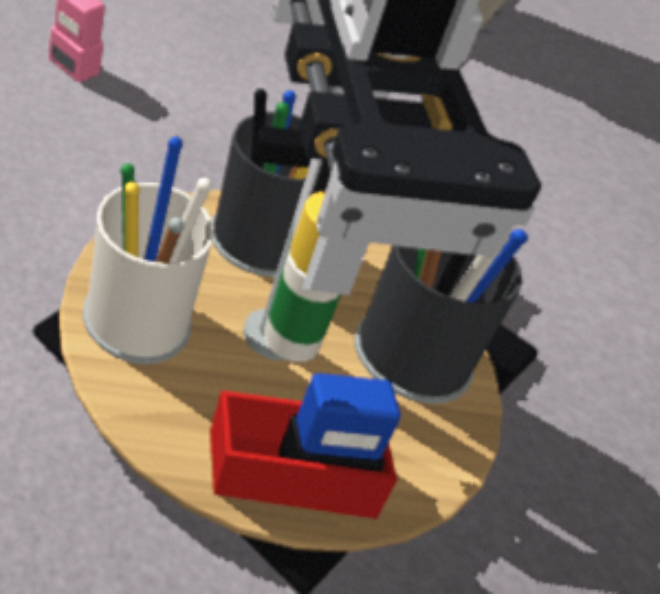

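arm_command --rows '[[[-0.001,0.002,0.02],[0,0,0]],[[0,0,0.025],[0,0,0]],[[0,0,0.02],[0,0,0]],[[0,0,0.015],[0,0,0]],[[0,0,0.01],[0,0,0]],[[0,0,0],[0,0,0]],[[0,0,0],[0,0,0]]]'

```text
time_s: 17.1
tool_pos: [0.6573, 0.1815, 0.1362]
tool_rot: [1.462, 2.78, 0.001]
wrist_force: [0.3, -0.5, 0.0]
opening: 0.315
grip_force: 30.0
```

arm_command --rows '[[[0,0,0.005],[0,0,0]],[[0,0,0.005],[0,0,0]],[[0,0,0.005],[0,0,0]],[[0,0,0.005],[0,0,0]],[[0,0,0],[0,0,0]],[[0,0,0],[0,0,0]]]'

```text
time_s: 17.7
tool_pos: [0.6566, 0.1814, 0.1152]
tool_rot: [-1.462, -2.78, 0.0]
wrist_force: [1.3, -0.1, -0.3]
opening: 0.314
grip_force: 30.0
```

arm_command --rows '[[[0,0,0.003],[0,0,0]],[[0,0,0.003],[0,0,0]],[[0,0,0.002],[0,0,0]],[[0,0,0],[0,0,0]],[[0,0,0],[0,0,0]]]'

```text
time_s: 18.2
tool_pos: [0.6566, 0.1814, 0.1074]
tool_rot: [-1.462, -2.78, 0.0]
wrist_force: [0.7, 0.1, -0.9]
opening: 0.31
grip_force: 30.0
```

arm_command --rows '[[[0,0,0],[0,0,0]],[[0,0,0],[0,0,0]],[[0,0,0],[0,0,0]]]' --claw 0.5

```text
time_s: 18.5
tool_pos: [0.6568, 0.1814, 0.1076]
tool_rot: [1.462, 2.78, 0.0]
wrist_force: [-0.0, 0.4, 0.7]
opening: 0.493
grip_force: 0.0
```

arm_command --rows '[[[0,0,-0.015],[0,0,0]],[[0,0,-0.03],[0,0,0]],[[0,0,-0.04],[0,0,0]],[[0,0,-0.04],[0,0,0]],[[0,0,-0.04],[0,0,0]],[[0,0,0],[0,0,0]]]'

```text
time_s: 19.1
tool_pos: [0.6603, 0.1818, 0.2806]
tool_rot: [1.458, 2.772, 0.014]
wrist_force: [0.9, 1.0, -0.5]
opening: 0.501
grip_force: 0.0
```

```bash
python3 - <<'E'
from h import *
for n in ('scene','top'):
    p=robot.get_image(n);X=cloud(p);I=p['img'].astype(int);z=X[...,2];ok=p['depth']>0
    m=ok&(np.hypot(X[...,0]-.656,X[...,1]-.181)<.03)&(z>.122)&(z<.138); print('glue',rect(X[m]) if m.sum()>5 else 0)
    m=ok&(np.hypot(X[...,0]-.555,X[...,1]-.1427)<.055)&(z>.2)&(z<.22)&(I.max(-1)<90); print('handle',rect(X[m]) if m.sum()>5 else 0)
plan([(.5552,.143,.27,34.5),(.5552,.143,.20,34.5)])
E
```

```text
glue (array([656.7, 181.9]), array([29.6, 29.5]), 3.4, 482)
handle (array([555.3, 144.3]), array([17.5, 89.1]), 34.4, 368)
glue (array([656.3, 178.1]), array([25.9, 28.4]), 82.9, 136)
handle (array([555., 142.]), array([16.6, 89.8]), 34.6, 394)
at [0.6572 0.1814 0.2747] psi 34.52 tilt [0.0031 0.0011] t 19.2
(0.5552, 0.143, 0.27, 34.5) 3
[[[0.0087,-0.0353,0.0016],[0,0,0.001]],[[0.0087,-0.0353,0.0016],[0,0,0.001]],[[0.0087,-0.0353,0.0016],[0,0,0.001]]]
(0.5552, 0.143, 0.2, 34.5) 2
[[[0.0,0.0,0.035],[0,0,-0.0]],[[0.0,0.0,0.035],[0,0,-0.0]]]
```

arm_command --rows '[[[0.009,-0.035,0.002],[0,0,0]],[[0.009,-0.035,0.002],[0,0,0]],[[0.009,-0.035,0],[0,0,0]],[[0,0,0],[0,0,0]],[[0,0,0.02],[0,0,0]],[[0,0,0.02],[0,0,0]],[[0,0,0.015],[0,0,0]],[[0,0,0.015],[0,0,0]],[[0,0,0],[0,0,0]],[[0,0,0],[0,0,0]]]'

```text
time_s: 20.2
tool_pos: [0.555, 0.1442, 0.198]
tool_rot: [-1.462, -2.78, 0.001]
wrist_force: [0.0, 0.3, -0.1]
opening: 0.499
grip_force: 0.0
```

```bash
python3 - <<'E'
from h import *
plan([(.5552,.143,.199,34.5)])
print(robot.state()['joint_positions'].round(2))
E
```

```text
at [0.555  0.1442 0.198 ] psi 34.53 tilt [-0.0009 -0.0004] t 20.2
(0.5552, 0.143, 0.199, 34.5) 1
[[[-0.0011,-0.0005,-0.001],[0,0,0.005]]]
[-0.46  0.55  0.25  1.76 -0.17  0.85  0.47]
```

arm_command --rows '[[[-0.001,0,0],[0,0,0]],[[0,0,0],[0,0,0]],[[0,0,0],[0,0,0]],[[0,0,0],[0,0,0]],[[0,0,0],[0,0,0]],[[0,0,0],[0,0,0]]]' --claw 0

```text
time_s: 20.8
tool_pos: [0.5553, 0.1432, 0.1989]
tool_rot: [-1.462, -2.781, 0.0]
wrist_force: [-0.5, -1.3, 3.7]
opening: 0.205
grip_force: 30.0
```

arm_command --rows '[[[0,0,0],[0,0,-0.2]],[[0,0,0],[0,0,-0.4]],[[0,0,0],[0,0,-0.6]],[[0,0,0],[0,0,-0.8]],[[0,0,0],[0,0,-0.8]],[[0,0,0],[0,0,-0.8]],[[0,0,0],[0,0,-0.8]],[[0,0,0],[0,0,-0.8]],[[0,0,0],[0,0,-0.8]],[[0,0,0],[0,0,-0.8]],[[0,0,0],[0,0,-0.6]],[[0,0,0],[0,0,-0.4]]]'

```text
time_s: 22.0
tool_pos: [0.5558, 0.144, 0.1989]
tool_rot: [0.446, 3.109, 0.002]
wrist_force: [-0.6, 0.7, 5.3]
opening: 0.2
grip_force: 30.0
```

```bash
python3 - <<'E'
from h import *
plan([(.555,.143,.199,80)],deg=180)
s=robot.state();print(s['joint_positions'].round(2),s['wrist_force'].round(1),s['torque'].round(2))
for n in ('scene','top'):
    p=robot.get_image(n);X=cloud(p);I=p['img'].astype(int);r,g,b=I[...,0],I[...,1],I[...,2];z=X[...,2]
    m=(r>90)&(r>2.5*g)&(r>2.5*b)&(z>.064)&(z<.078)&(np.hypot(X[...,0]-.555,X[...,1]-.1427)<.16); print(rect(X[m]) if m.sum()>5 else 0)
E
```

```text
at [0.5558 0.144  0.1989] psi 73.67 tilt [0.0011 0.0012] t 22.0
(0.555, 0.143, 0.199, 80) 1
[[[0.0005,-0.0012,-0.0001],[0,0,-1.266]]]
[-0.34  0.54  0.05  1.76 -0.04  0.84  1.02] [-0.6  0.7  5.3] [ 0.12  0.22 -0.05]
(array([585.7, 245.1]), array([44. , 98.4]), 72.7, 480)
(array([538. , 245.9]), array([24.7,  3.7]), 73.7, 17)
```

Opening is about 19 mm, wider than the 16 mm bar, so the tips are clamping the 20 mm post under it. I'll regrip 8 mm higher, on the bar's flat faces.

arm_command --rows '[[[0,0,0],[0,0,0]],[[0,0,0],[0,0,0]],[[0,-0.001,-0.008],[0,0,0]],[[0,0,0],[0,0,0]],[[0,0,0],[0,0,0]]]' --claw 0.4

```text
time_s: 22.6
tool_pos: [0.5553, 0.1422, 0.2067]
tool_rot: [0.451, 3.109, 0.0]
wrist_force: [0.1, -0.1, 0.3]
opening: 0.401
grip_force: 0.0
```

arm_command --rows '[[[0,0,0],[0,0,0]],[[0,0,0],[0,0,0]],[[0,0,0],[0,0,0]],[[0,0,0],[0,0,0]],[[0,0,0],[0,0,0]]]' --claw 0

```text
time_s: 23.1
tool_pos: [0.5554, 0.1439, 0.2064]
tool_rot: [0.449, 3.109, 0.003]
wrist_force: [1.8, 5.8, -3.3]
opening: 0.19
grip_force: 30.0
```

arm_command --rows '[[[0,0.001,0],[0,0,0]],[[0,0,0],[0,0,0]],[[0,0,0],[0,0,0]],[[0,0,0],[0,0,0]]]'

```text
time_s: 23.5
tool_pos: [0.5555, 0.144, 0.2064]
tool_rot: [0.45, 3.109, 0.001]
wrist_force: [2.1, 4.3, -3.2]
opening: 0.19
grip_force: 30.0
```

```bash
python3 - <<'E'
from h import *
s=robot.state();print(s['joint_positions'].round(2),s['wrist_force'].round(1),s['torque'].round(2),s['opening'],s['grip_force'])
plan([(.555,.143,.199,80)],deg=180)
for k in range(2):
    p=robot.get_image('scene');X=cloud(p);I=p['img'].astype(int);r,g,b=I[...,0],I[...,1],I[...,2];z=X[...,2]
    D=np.hypot(X[...,0]-.555,X[...,1]-.1427)
    m=(r>90)&(r>2.5*g)&(r>2.5*b)&(z>.066)&(z<.076)&(D<.16); print(rect(X[m]))
    m=(D<.06)&(z>.2)&(z<.216)&(I.max(-1)<60); print('handle',rect(X[m]))
# tray/base: front direction from picture
p=robot.get_image('top');cv2.imwrite('pics/c5.png',cv2.resize(cv2.cvtColor(p['img'][195:355,125:275],cv2.COLOR_RGB2BGR),(560,597),interpolation=cv2.INTER_CUBIC))
for rc in robot.landmark_of(p,'organiser'): print(rc)
E
```

```text
[-0.34  0.53  0.05  1.75 -0.04  0.86  1.02] [ 2.1  4.3 -3.2] [ 1.18 -0.44 -0.02] 0.19040912935370485 29.99912738800049
at [0.5555 0.144  0.2064] psi 73.54 tilt [0.0003 0.0009] t 23.5
(0.555, 0.143, 0.199, 80) 1
[[[0.0002,-0.0011,0.0074],[0,0,-1.291]]]
(array([585.4, 244.9]), array([44.3, 97.3]), 73.5, 388)
handle (array([554.8, 143.6]), array([19.2, 90.3]), 74.3, 500)
(array([585.3, 244.9]), array([44.4, 97.3]), 73.3, 401)
handle (array([556.1, 143.2]), array([19.8, 88.3]), 74.1, 499)
{'point': [261.0, 206.0], 'conf': 0.71}
```

View pics/c5.png

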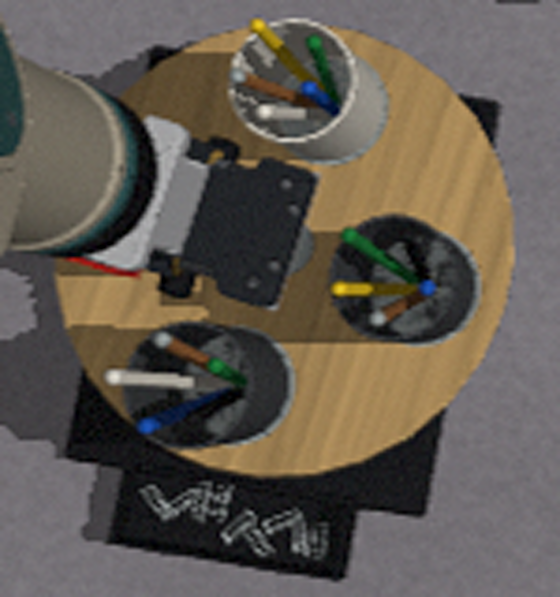

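The top crop shows the gripper on the handle, the white jar at the back, and the clip tray front edge from (110,543) to (340,578). Next I fit the base edges to get the exact front direction.

```bash
python3 - <<'E'
from h import *
p=robot.get_image('top'); G=p['img'].max(-1).astype(float)
def crop2px(x,y): return 195+y/3.733-.37,125+x/3.733-.37
def edge(a,b,z,ins=.12):
    # a,b crop corners; subpixel dark->light crossing along normal
    A=np.array(crop2px(*a));B=np.array(crop2px(*b));d=(B-A)/np.linalg.norm(B-A);n=np.array([-d[1],d[0]]);pts=[]
    for k in np.linspace(ins,1-ins,40):
        c=A+(B-A)*k; o=np.arange(-4,4.01,.25); q=c+o[:,None]*n
        v=cv2.remap(G.astype(np.float32),q[:,1:2].astype(np.float32),q[:,0:1].astype(np.float32),cv2.INTER_LINEAR).ravel()
        gr=np.abs(np.diff(v)); w=gr**2; pts.append(c+n*((o[:-1]+.125)*w).sum()/w.sum())
    W=np.array([atz(p,q,z)[:2] for q in pts],np.float32)
    vx,vy,x0,y0=cv2.fitLine(W,cv2.DIST_HUBER,0,.01,.01).ravel(); 
    return np.degrees(np.arctan2(vy,vx))%180,np.array([x0,y0]), np.array([vx,vy])
for nm,a,b,z in (('tray front',(110,543),(340,578),.024),('tray R',(340,578),(355,515),.024),('plate R',(430,515),(443,430),.012),('plate front R',(362,505),(425,515),.012),('tray L',(110,543),(125,470),.024)):
    ang,c,d=edge(a,b,z); r=c-np.array([.5552,.1432]); print(nm,round(ang,2),'dist from axis',abs(r[0]*d[1]-r[1]*d[0]).round(4))
E
```

```text
tray front 81.39 dist from axis 0.2059
tray R 171.28 dist from axis 0.0777
plate R 171.07 dist from axis 0.1198
plate front R 82.33 dist from axis 0.162
tray L 170.02 dist from axis 0.0714
```

arm_command --rows '[[[0,0,0],[0,0,-0.2]],[[0,0,0],[0,0,-0.4]],[[0,0,0],[0,0,-0.6]],[[0,0,0],[0,0,-0.8]],[[0,0,0],[0,0,-0.8]],[[0,0,0],[0,0,-0.8]],[[0,0,0],[0,0,-0.8]],[[0,0,0],[0,0,-0.8]],[[0,0,0],[0,0,-0.8]],[[0,0,0],[0,0,-0.8]],[[0,0,0],[0,0,-0.8]],[[0,0,0],[0,0,-0.6]]]'

```text
time_s: 24.95
tool_pos: [0.5554, 0.1447, 0.2064]
tool_rot: [-0.672, 3.068, 0.003]
wrist_force: [0.4, 6.5, -3.6]
opening: 0.192
grip_force: 30.0
```

```bash
python3 - <<'E'
from h import *
s=robot.state();print(s['joint_positions'].round(2),s['joint_velocities'].round(2),s['wrist_force'].round(1),s['torque'].round(2),s['opening'])
plan([(.5555,.144,.2064,171.4)],deg=180)
E
```

```text
[-0.21  0.54 -0.15  1.75  0.1   0.86  1.61] [ 0.09  0.01 -0.14 -0.    0.09  0.01  0.42] [ 0.4  6.5 -3.6] [ 1.59 -0.32 -0.08] 0.1918966022436665
at [0.5554 0.1447 0.2064] psi 114.7 tilt [0.0004 0.002 ] t 24.95
(0.5555, 0.144, 0.2064, 171.4) 1
[[[0.0002,-0.0007,0.0],[0,0,-11.339]]]
```

arm_command --rows '[[[0,0.001,0],[0,0,-0.3]],[[0,0,0],[0,0,-0.6]],[[0,0,0],[0,0,-0.9]],[[0,0,0],[0,0,-1.2]],[[0,0,0],[0,0,-1.2]],[[0,0,0],[0,0,-1.2]],[[0,0,0],[0,0,-1.2]],[[0,0,0],[0,0,-1.2]],[[0,0,0],[0,0,-1.2]],[[0,0,0],[0,0,-1]],[[0,0,0],[0,0,-0.8]],[[0,0,0],[0,0,-0.5]]]'

```text
time_s: 26.15
tool_pos: [0.5545, 0.1454, 0.2064]
tool_rot: [-2.044, 2.385, 0.003]
wrist_force: [-1.0, 5.8, -2.4]
opening: 0.193
grip_force: 30.0
```

arm_command --rows '[[[0,0,0],[0,0,0]],[[0,0,0],[0,0,0]],[[0,0,0],[0,0,0]]]'

```text
time_s: 26.45
tool_pos: [0.5545, 0.1454, 0.2064]
tool_rot: [-2.041, 2.387, 0.002]
wrist_force: [0.9, 6.3, -2.3]
opening: 0.193
grip_force: 30.0
```

```bash
python3 - <<'E'
from h import *
s=robot.state();print(s['joint_positions'].round(2),s['joint_velocities'].round(3),s['wrist_force'].round(1),s['torque'].round(2),s['opening'])
plan([(.5555,.144,.2064,171.4)],deg=180)
for n in ('scene','top'):
    p=robot.get_image(n);X=cloud(p);I=p['img'].astype(int);r,g,b=I[...,0],I[...,1],I[...,2];z=X[...,2]
    D=np.hypot(X[...,0]-.5552,X[...,1]-.1435)
    m=(r>90)&(r>2.5*g)&(r>2.5*b)&(z>.064)&(z<.078)&(D<.16); q=rect(X[m]) if m.sum()>9 else 0; print('rim',q, q and np.degrees(np.arctan2(q[0][1]-143.5,q[0][0]-555.2)))
    m=(D<.06)&(z>.2)&(z<.216)&(I.max(-1)<60); print('handle',rect(X[m]) if m.sum()>9 else 0)
    save(p,n+'6.png')
    for l,zz in (('red_box',.031),('organiser',0)):
        for d in robot.landmark_of(p,l)[:1]: print(l,d['conf'],atz(p,d['point'],zz))
a=cv2.imread('pics/scene6.png')[200:480,320:640];b=cv2.imread('pics/top6.png')[195:355,125:275]
cv2.imwrite('pics/c6.png',np.hstack([cv2.resize(a,(400,350)),cv2.resize(b,(328,350))]))
E
```

```text
[-0.03  0.56 -0.42  1.74  0.28  0.9   2.42] [-0.001  0.     0.003 -0.001 -0.001  0.001 -0.002] [ 0.9  6.3 -2.3] [1.53 0.08 0.05] 0.1925988574324066
at [0.5545 0.1454 0.2064] psi 171.08 tilt [-0.0004  0.0016] t 26.45
(0.5555, 0.144, 0.2064, 171.4) 1
[[[0.0012,-0.0012,-0.0],[0,0,-0.065]]]
rim (array([452.7, 172.1]), array([72.3, 46.8]), 80.5, 277) 164.40960115913936
handle (array([554.2, 145.7]), array([87.5, 21. ]), 81.0, 663)
red_box 0.73 [0.44659464 0.16789655 0.031     ]
organiser 0.68 [0.55534654 0.14177644 0.        ]
rim (array([451.4, 158. ]), array([96. , 44.2]), 81.6, 149) 172.0477142290231
handle (array([553.4, 128.7]), array([61.7, 19.9]), 85.5, 208)
red_box 0.9 [0.44587792 0.15198755 0.031     ]
organiser 0.74 [0.55486007 0.13780593 0.        ]
```

View pics/c6.png

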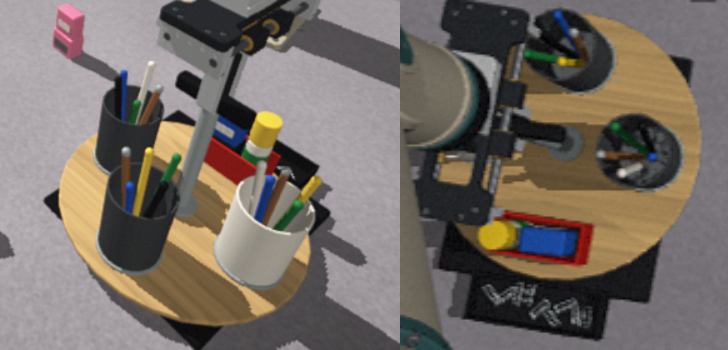

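The top view shows the stamp and glue stick upright in the red box, which sits squarely over the clip tray. Box azimuth is about 171.4° against about 171.3° for the tray, the gripper is clamped on the bar and everything is at rest, so I'm handing in.

```bash
python3 -c "
from rig import robot
print(robot.hand_in())"
```

```text
the job is handed in; nothing more can be done
None
```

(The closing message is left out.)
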